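# Find the full starch tin by its heft

### The job

Three identical closed starch tins stand on the board and only one is still full: going from the robot's left to its right, lift each one straight up a few centimetres to feel its weight and set it back upright where it stood before taking the next (the last need not go back if it is the full one). Then take the heaviest and finish holding it still and upright in the gripper, centred over the glass bowl and a hand's breadth (about 8 cm or more) above its rim, ready to be opened; do not put it down or let go. Leave the other two tins standing in their places and everything else undisturbed.

Things in the scene. Friction and masses are not known exactly. Their poses are not given: they have to be found in the camera images.
- tin_a_centre (a point): centre (on the axis, 38 mm above the underside) of one of three closed plain metal tins, alike: upright cylinder 62 mm across and 66 mm tall, with a plug lid 53 mm across on top, 76 mm tall in all; z up. Stands on a cork roundel of the board. The full tin weighs 0.36 to 0.42 kg, the other two 0.11 to 0.20 kg; only weight tells them apart, and which stands where changes from start to start.
- tin_b_centre (a point): centre (on the axis, 38 mm above the underside) of one of three closed plain metal tins, alike: upright cylinder 62 mm across and 66 mm tall, with a plug lid 53 mm across on top, 76 mm tall in all; z up. Stands on a cork roundel of the board. The full tin weighs 0.36 to 0.42 kg, the other two 0.11 to 0.20 kg; only weight tells them apart, and which stands where changes from start to start.
- tin_c_centre (a point): centre (on the axis, 38 mm above the underside) of one of three closed plain metal tins, alike: upright cylinder 62 mm across and 66 mm tall, with a plug lid 53 mm across on top, 76 mm tall in all; z up. Stands on a cork roundel of the board. The full tin weighs 0.36 to 0.42 kg, the other two 0.11 to 0.20 kg; only weight tells them apart, and which stands where changes from start to start.
- spot_left (a point): centre of the left cork roundel (80 mm across, flush) on top of the board, 12 mm above the table; left is the robot's left (+y). The roundels are 130 mm apart in a row along the board's y axis.
- spot_middle (a point): centre of the middle cork roundel (80 mm across, flush) on top of the board, 12 mm above the table; left is the robot's left (+y). The roundels are 130 mm apart in a row along the board's y axis.
- spot_right (a point): centre of the right cork roundel (80 mm across, flush) on top of the board, 12 mm above the table; left is the robot's left (+y). The roundels are 130 mm apart in a row along the board's y axis.
- board: flat wooden board 130 x 400 x 12 mm, fixed to the table, under the tins; origin at the centre of its underside, y along its 400 mm length (towards the robot's left), turned up to 0.3 rad
- bowl_rim (a point): centre of the mouth of the round glass bowl, level with its rim, 75 mm above the table; the mouth is 170 mm across outside. The bowl stands loose on the table, to the left of the board, and must not be disturbed.
- iron: steam iron standing on its soleplate, 255 x 120 mm, 150 mm tall, at the right of the table; origin on the table under its middle. A bystander, not to be disturbed.
- spoon: wooden spoon 270 mm long lying roughly along y beyond the bowl; origin on the table under its middle. A bystander, not to be disturbed.
- peg_board: blue clothes peg 72 x 10 x 12 mm lying on the board between the left and middle roundels, across the board; origin under its centre. A bystander, not to be disturbed.
- peg_table: blue clothes peg 72 x 10 x 12 mm lying on the table beyond the right end of the board; origin under its centre. A bystander, not to be disturbed.
- mug: white mug 80 mm in diameter, 85 mm tall, beyond the board; origin under its centre. A bystander, not to be disturbed.
- brush: wooden-handled brush 190 mm long lying beyond the board; origin on the table under its middle. A bystander, not to be disturbed.
- sprayer: upright spray bottle 72 mm in diameter, 195 mm tall, left of the bowl; origin under its centre. A bystander, not to be disturbed.
There are look-alikes about, which are no part of the job. Leave any turquoise or yellow look-alike of the part that bears tin_c_centre alone.

How it is judged:
By the outcome, as a careful person would: the job done as asked, in the order asked, and still so for the second after the job is handed in, while the arm keeps its last pose, push and grip.
It also fails if it takes over 64 s, if anything falls off the work surface, if the arm or the gripper's body presses on something with over 40 N, if the wrist force passes 120 N, or if a joint passes its speed limit or range.

### The arm

A 7-joint arm with a two-finger parallel gripper is mounted at the origin on the work surface. World frame = base frame: x ahead of the robot, y to its left, z up, the work surface at z = 0. Lengths are in m, angles in rad, forces in N, time in s.
With the tool pointing down it reaches from about 0.4 to 0.85 m from the base axis. Payload 10.4 kg.
Tool frame: the origin (TCP) lies between the finger pads; the fingertips stand 17 mm ahead of it and the grasp point (between the pads) lies 2 mm behind it; z points along the fingers, y is the line along which they close (so a half turn about z gives the same grasp; the last joint's range is limited). The gripper opens to 85 mm and grips with 20 to 120 N. Pads are 22 mm wide; open, the fingers measure 114 mm over their backs; the gripper's body (76 mm by 85 mm) begins 54 mm behind the grasp point. The pads swing forward as they close: fully open they stand 13 mm farther back than shut.
Start: joints at [1.19, 0.332, -0.065, 1.46, 0.022, 1.35, -0.088], TCP at [0.219, -0.585, 0.219] pointing down, gripper open.
Joint ranges: [-2.6, 2.6], [-0.5, 2.12], [-1.47, 1.34], [0.16, 2.42], [-1.27, 4.41], [0.06, 2.06], [-2.6, 2.6]. Speed limits (rad/s): [2.22, 2.22, 2.79, 2.79, 3.14, 3.14, 3.14].

### API

Orientations are given as a unit quaternion [x, y, z, w].
In Python, from workcell import readout, imaging, manip gives the robot as it stands. The module is installed in compiled form; this text tells all that it offers.
- The arm moves only by the shell command python3 -m crank 'ROWS' [OPENING] [FORCE]. ROWS is JSON, a list of rows, each a list of 4 numbers: the shift along the tool's x, y, z as a fraction of full scale, then the turn about the tool's z as a fraction of full scale. In form: [[x, y, z, yaw], ...]. A call has 1 to 5 rows; each row is the pose to reach, as a shift and turn from the pose commanded when the call began, along the tool's axes at that moment; what a row does not reach only later rows make up. Full scale, the value 1, is 400 mm for a shift and 60 degrees for a turn. A row lasts 1/12 s, in which the tool goes at most 41.7 mm and 7.16 degrees, less where a joint would pass 70% of its speed; a pose out of reach is approached as far as the arm can. A call with a number of a shift or a turn outside -1 to 1 is refused whole. A call with a gripper value outside its range is refused whole. OPENING is the gripper command: -1 is shut, 1 is fully open, values between are in proportion, set as the call begins (- or left out, the last holds). The fingers move at their own pace and stop on an object; FORCE is the grip in N (left out, the last holds). Time passes only in rows, so rows that repeat a pose let the fingers close. It gives the time, the measured TCP pose, the force, the opening and the grip force at its end, in the units of the state.
- readout.get_obs(): the state, without advancing time (a new reading comes with each control period).
- imaging.camera(name): name is "scene" or "top" or "wrist"; returns a dict with "color" (400x640x3 uint8, red, green, blue), "fx", "fy", "cx", "cy" (pixels), "rvec" (rotation vector, rad) and "tvec" (3), from world to camera coordinates, as OpenCV has them. Camera axes: x right, y down, z forward; pixel columns grow to the right and rows downward; lengths in m; the calibration is good to about 2 mm. The wrist camera is an equidistant fisheye: a pixel r from the principal point sees the ray r / f radians off the axis. A picture is of the moment at which its call begins. There is no depth.
- manip.hand_in(): hands the job in; it is judged then, once.
The state is a dict: "clock": time; "joint_pos": joint angles; "joint_velocities": joint speeds; "tau": joint torques, N m; "position": TCP position; "ee_rot": TCP orientation; "ft_force": force on the tool from outside, world axes, zero at the start; "torque": the same for the moment, N m; "grip_width": opening from 0.0 (shut) to 1.0 (fully open); "grasp_force": force on a finger pad.
Only numpy, scipy, OpenCV 4.12 (cv2) and the standard library are available. Lean on these libraries where they do the work, as an engineer would, in place of code of your own. Each camera call takes 0.05 s, during which the arm holds its last target. There are 200 camera calls.

## Working session

There is one attempt and no reset: what is moved stays moved. The work goes in short steps, Python scripts to look and compute and a shell command to move; the robot and the scene stay as the last step left them, time stands still between calls to the robot, and variables do not carry over. Pictures are saved under pics/ and viewed, at most 10 in all, crops included, and the job is handed in when it is done.

```bash
mkdir -p pics; cat > h.py <<'E'
import cv2,numpy as np
from workcell import readout,imaging,manip
def snap(n,f):
    c=imaging.camera(n); cv2.imwrite('pics/'+f,c['color'][:,:,::-1]); np.save('pics/'+f+'.npy',{k:c[k] for k in c if k!='color'},allow_pickle=True); return c
def load(f): return np.load('pics/'+f+'.npy',allow_pickle=True).item()
def ray(c,u,v,z):
    R=cv2.Rodrigues(np.array(c['rvec'],float))[0]; t=np.array(c['tvec'],float).ravel()
    d=R.T@np.array([(u-c['cx'])/c['fx'],(v-c['cy'])/c['fy'],1]); o=-R.T@t
    return o+d*(z-o[2])/d[2]
E
python3 - <<'E'
from h import *
c=snap('top','top.png'); snap('scene','scene.png')
print({k:c[k] for k in c if k!='color'}); o=readout.get_obs(); print(o)
E
```

```text
{'fx': 497.66250703804377, 'fy': 497.66250703804377, 'cx': 319.50927913786194, 'cy': 197.61753288853703, 'rvec': array([ 2.18723998, -2.13739753,  0.12582596]), 'tvec': array([0.00266627, 0.5872588 , 1.5921899 ])}
{'clock': 0.1, 'joint_pos': array([ 1.19037632,  0.33282563, -0.06469393,  1.46086186,  0.02159075,
        1.34990444, -0.08849164]), 'joint_velocities': array([ 1.85496205e-03, -3.22858580e-04, -4.70944439e-05, -6.71786524e-04,
        3.10230937e-04,  7.78733057e-04,  3.56466687e-04]), 'tau': array([ 1.57101782e-03, -6.26743770e+01,  4.92580212e-02, -3.92432964e+01,
        1.63011096e-02,  6.99177064e-03,  5.32513084e-06]), 'position': array([ 0.21876627, -0.58508107,  0.21778274]), 'ee_rot': array([ 9.84036270e-01,  1.77966833e-01, -1.41535272e-04, -6.36609008e-04]), 'ft_force': array([-0.51163283, -0.18879572,  0.03278817]), 'torque': array([-0.01204497,  0.00233547, -0.00717274]), 'grasp_force': 0.0, 'grip_width': 0.997817421351209}
```

View pics/top.png

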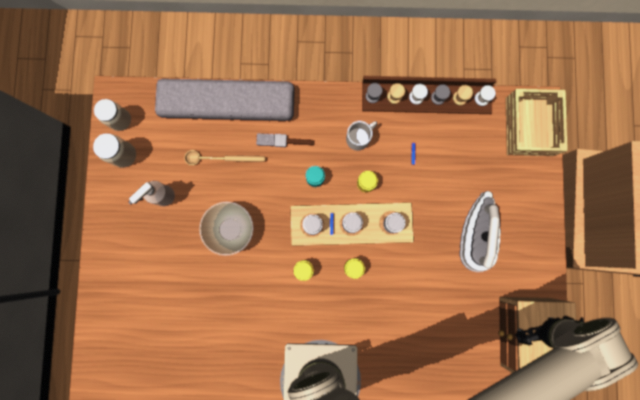

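View pics/scene.png

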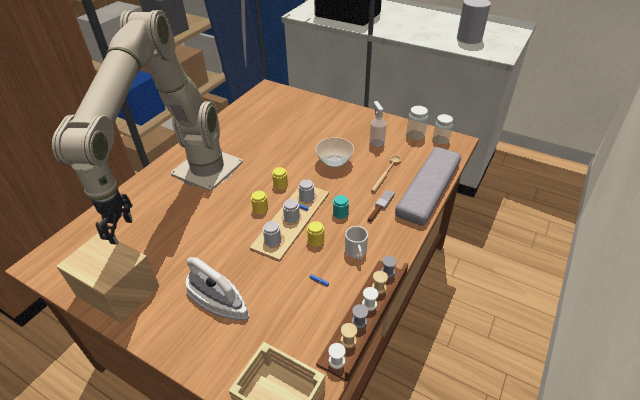

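The top view shows the three grey tins at about (312,224), (352,222) and (395,222). The bowl is at (227,228), and the yellow and teal decoys surround the board. I'll enlarge this area to measure it.

```bash
python3 - <<'E'
from h import *
i=cv2.imread('pics/top.png')[160:290,190:430]
cv2.imwrite('pics/crop.png',cv2.resize(i,None,fx=3.3333,fy=3.3333,interpolation=cv2.INTER_CUBIC))
E
```

```text
(no output)
```

View pics/crop.png

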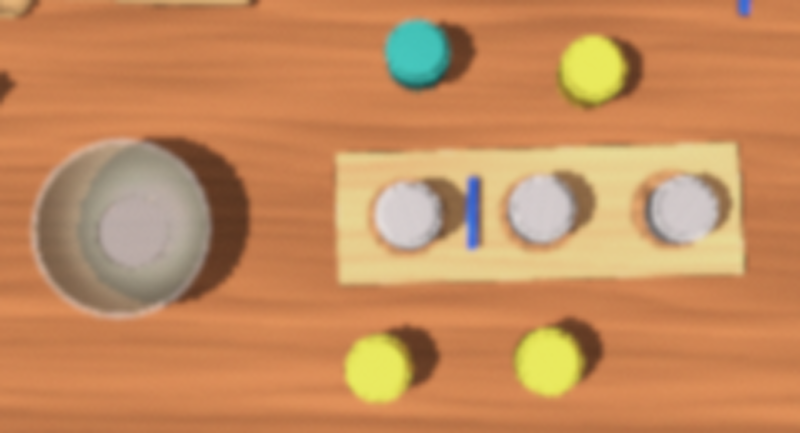

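In the crop, the tin tops are at (408,215), (541,208) and (683,208). The bowl rim centre is at (121,228). The board corners are at (335,153), (737,143), (744,272) and (339,284), and the peg is at x 473.

```bash
python3 - <<'E'
from h import *
from scipy.spatial.transform import Rotation as Ro
c=load('top.png'); s=.3
P=lambda x,y,z: ray(c,190+(x+.5)*s-.5,160+(y+.5)*s-.5,z)
for n,x,y,z in [('L',408,215,.08),('M',541,208,.08),('R',683,208,.08),('bowl',121.5,228,.075),('b1',335,153,.012),('b2',737,143,.012),('b3',744,272,.012),('b4',339,284,.012),('peg1',474,178,.024),('peg2',473,248,.024),('teal',418,53,.08),('yel',593,69,.08),('y2',379,369,.08),('y3',550,361,.08),('bowledge',33,228,.075),('bowledge',210,228,.075)]: print(n,P(x,y,z).round(4))
print(Ro.from_quat(readout.get_obs()['ee_rot']).as_matrix().round(3))
E
```

```text
L [0.4969 0.0378 0.08  ]
M [ 0.5065 -0.088   0.08  ]
R [ 0.5096 -0.2225  0.08  ]
bowl [0.4786 0.3091 0.075 ]
b1 [0.5609 0.1126 0.012 ]
b2 [ 0.5801 -0.286   0.012 ]
b3 [ 0.4526 -0.2931  0.012 ]
b4 [0.4317 0.1048 0.012 ]
peg1 [ 0.5382 -0.0254  0.024 ]
peg2 [ 0.4696 -0.0258  0.024 ]
teal [0.6522 0.032  0.08  ]
yel [ 0.6406 -0.1356  0.08  ]
y2 [0.3521 0.0614 0.08  ]
y3 [ 0.3632 -0.0986  0.08  ]
bowledge [0.4767 0.393  0.075 ]
bowledge [0.4806 0.2252 0.075 ]
[[ 0.937  0.35  -0.001]
 [ 0.35  -0.937  0.001]
 [-0.    -0.001 -1.   ]]
```

Checks pass: the board comes out at 0.40 x 0.13 m, the bowl at 0.168 m across, and the tins about 130 mm apart. Next I raise the tool, cross to above the left tin, and turn so the fingers close along x.

```bash

python3 -m crank '[[0,0,-0.1,0],[0.05,-0.05,-0.2,0],[0.12,-0.12,-0.25,0],[0.19,-0.19,-0.25,0],[0.26,-0.26,-0.25,0]]' 1
python3 -m crank '[[0.07,-0.07,0,0],[0.14,-0.14,0,0],[0.21,-0.21,0,0],[0.28,-0.28,0,0],[0.35,-0.35,0,0]]'
python3 -m crank '[[0.07,-0.07,0,0],[0.14,-0.14,0,0],[0.21,-0.21,0,0],[0.28,-0.28,0,0],[0.35,-0.35,0,0]]'
python3 -m crank '[[0.07,-0.07,0,0],[0.14,-0.14,0,0],[0.2,-0.2,0,0],[0.23,-0.25,0,0],[0.236,-0.256,0,0]]'
python3 -m crank '[[0,0,0,-0.11],[0,0,0,-0.22],[0,0,0,-0.33],[0,0,0,-0.44],[0,0,0,-0.55]]'
python3 -m crank '[[0,0,0,-0.11],[0,0,0,-0.22],[0,0,0,-0.33],[0,0,0,-0.44],[0,0,0,-0.55]]'
python3 - <<'E'
from h import *
from scipy.spatial.transform import Rotation as Ro
c=snap('wrist','w1.png');print({k:c[k] for k in c if k!='color'})
o=readout.get_obs();print(o['joint_pos'],o['ft_force'],Ro.from_quat(o['ee_rot']).as_matrix().round(3))
E
```

```text
clock: 0.52
position: [0.2788, -0.4545, 0.3201]
ee_rot: [0.984, 0.177, 0.001, 0.001]
ft_force: [1.4, -0.6, -0.2]
grip_width: 1.004
grasp_force: 0.0
clock: 0.93
position: [0.3605, -0.2732, 0.3183]
ee_rot: [0.984, 0.178, -0.0, 0.0]
ft_force: [0.8, -0.0, -1.2]
grip_width: 0.999
grasp_force: 0.0
clock: 1.35
position: [0.4426, -0.093, 0.3184]
ee_rot: [0.984, 0.178, -0.0, 0.0]
ft_force: [0.7, -1.1, -0.2]
grip_width: 1.0
grasp_force: 0.0
clock: 1.77
position: [0.495, 0.0393, 0.3182]
ee_rot: [0.983, 0.181, -0.0, -0.001]
ft_force: [-0.6, 0.0, -0.4]
grip_width: 1.0
grasp_force: 0.0
clock: 2.18
position: [0.4947, 0.0334, 0.3181]
ee_rot: [0.892, 0.452, -0.0, -0.0]
ft_force: [0.4, -0.7, 0.1]
grip_width: 1.0
grasp_force: 0.0
clock: 2.6
position: [0.4947, 0.0334, 0.3182]
ee_rot: [0.727, 0.687, -0.0, -0.0]
ft_force: [0.4, 0.6, -0.5]
grip_width: 1.0
grasp_force: 0.0
{'fx': 309.70691628693146, 'fy': 309.70691628693146, 'cx': 324.40368505726923, 'cy': 201.67221244009573, 'rvec': array([-2.84740356,  0.0793086 ,  0.01193945]), 'tvec': array([-0.49135428, -0.00747331,  0.49157737])}
[ 0.5860367   0.05876391 -0.7687481   1.59184077  0.04117069  1.50809792
 -0.23178294] [-1.52525541 -0.48932272  0.30922678] [[ 0.047  0.999 -0.001]
 [ 0.999 -0.047 -0.   ]
 [-0.    -0.    -1.   ]]
```

View pics/w1.png

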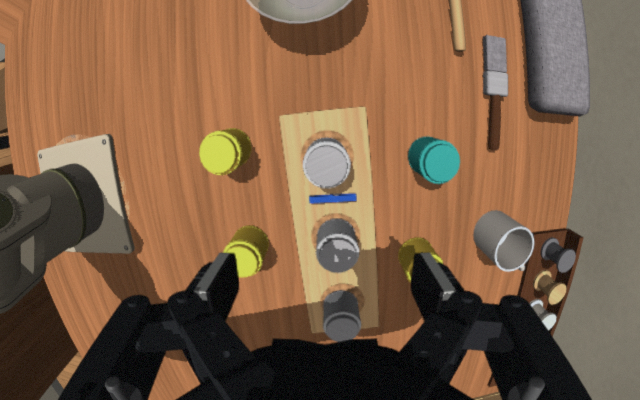

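The wrist view shows the left tin's top at (327,163), the middle tin's at about (339,250), and the right tin's at (342,320). I'll refine the positions with the fisheye model.

```bash
python3 - <<'E'
from h import *
c=load('w1.png');R=cv2.Rodrigues(c['rvec'])[0];o=-R.T@c['tvec']
for u,v,z in [(327,162,.083),(339,252,.088),(342,321,.088),(332,199,.024)]:
    a=np.array([u-c['cx'],v-c['cy']]);r=np.hypot(*a);th=r/c['fx']
    d=R.T@np.r_[a/r*np.sin(th),np.cos(th)]; print((o+d*(z-o[2])/d[2]).round(4))
E
```

```text
[0.4978 0.0423 0.083 ]
[ 0.5077 -0.0821  0.088 ]
[ 0.5082 -0.2041  0.088 ]
[ 0.5023 -0.0243  0.024 ]
```

```bash

python3 -m crank '[[0.017,0.006,0.08,0],[0.017,0.006,0.17,0],[0.017,0.006,0.26,0],[0.017,0.006,0.35,0],[0.017,0.006,0.42,0]]'
python3 -m crank '[[0,0,0.06,0],[0,0,0.12,0],[0,0,0.18,0],[0,0,0.22,0],[0,0,0.24,0]]'
python3 -m crank '[[0,0,0,0],[0,0,0,0],[0,0,0,0],[0,0,0,0],[0,0,0,0]]' -1 40
python3 -m crank '[[0,0,0,0],[0,0,0,0],[0,0,0,0],[0,0,0,0],[0,0,0,0]]'
python3 - <<'E'
from h import *
c=snap('wrist','w2.png')
E
```

```text
clock: 3.07
position: [0.4965, 0.0399, 0.1477]
ee_rot: [0.73, 0.684, -0.001, -0.0]
ft_force: [-0.0, -0.9, -0.8]
grip_width: 1.002
grasp_force: 0.0
clock: 3.48
position: [0.4963, 0.04, 0.0521]
ee_rot: [0.729, 0.684, -0.001, -0.001]
ft_force: [-0.4, 0.5, 0.6]
grip_width: 1.0
grasp_force: 0.0
clock: 3.9
position: [0.4986, 0.0406, 0.0556]
ee_rot: [0.729, 0.685, 0.001, 0.001]
ft_force: [-0.9, -0.7, 4.9]
grip_width: 0.701
grasp_force: 44.0
clock: 4.32
position: [0.4986, 0.0406, 0.0556]
ee_rot: [0.728, 0.685, 0.0, 0.001]
ft_force: [-1.8, -0.1, 7.7]
grip_width: 0.696
grasp_force: 44.2
```

View pics/w2.png

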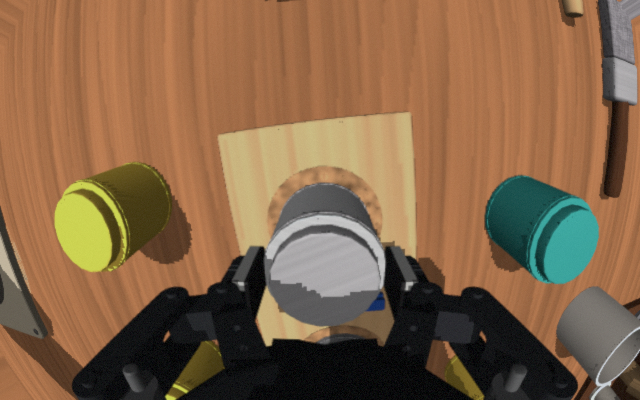

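The tin sits squarely between the pads, centred at about (325,270), so I lift and weigh it.

```bash

python3 -m crank '[[0,0,-0.02,0],[0,0,-0.05,0],[0,0,-0.08,0],[0,0,-0.11,0],[0,0,-0.125,0]]'
for i in 1 2; do python3 -m crank '[[0,0,0,0],[0,0,0,0],[0,0,0,0],[0,0,0,0],[0,0,0,0]]'; done
python3 -c "
from h import *
o=readout.get_obs();print(o['ft_force'],o['torque'],o['tau'])"
python3 -m crank '[[0,0,0,0],[0,0,0,0],[0,0,0,0],[0,0,0,0],[0,0,0,0]]'
```

```text
clock: 4.78
position: [0.4988, 0.0408, 0.1069]
ee_rot: [0.728, 0.685, 0.001, 0.001]
ft_force: [0.4, -0.3, -1.5]
grip_width: 0.696
grasp_force: 43.4
clock: 5.2
position: [0.4974, 0.0406, 0.1039]
ee_rot: [0.728, 0.685, -0.0, -0.0]
ft_force: [-0.3, -0.1, -1.9]
grip_width: 0.696
grasp_force: 43.4
clock: 5.62
position: [0.4978, 0.0407, 0.1044]
ee_rot: [0.728, 0.685, -0.0, 0.0]
ft_force: [-0.4, -0.0, -0.5]
grip_width: 0.693
grasp_force: 43.4
[-0.38894078 -0.0316353  -0.465533  ] [ 0.01927384 -0.01885764  0.00085796] [-6.08421440e-03 -4.30370378e+01 -5.95465913e+00 -3.55450845e+01
  2.04561203e-02  4.55958725e-03 -1.85420113e-04]
clock: 6.03
position: [0.4978, 0.0407, 0.1045]
ee_rot: [0.728, 0.685, 0.0, 0.0]
ft_force: [0.4, -0.0, -2.6]
grip_width: 0.697
grasp_force: 43.4
```

The readings average about 1.6 N, roughly 0.16 kg, so this tin is light. I set it back down.

```bash

python3 -m crank '[[0,0,0.03,0],[0,0,0.06,0],[0,0,0.09,0],[0,0,0.11,0],[0,0,0.118,0]]'
python3 -m crank '[[0,0,0.002,0],[0,0,0.003,0],[0,0,0.004,0],[0,0,0.004,0],[0,0,0.004,0]]'
python3 -m crank '[[0,0,0,0],[0,0,0,0],[0,0,0,0]]'
python3 -m crank '[[0,0,0,0],[0,0,0,0],[0,0,0,0],[0,0,0,0],[0,0,0,0]]' 1
```

```text
clock: 6.45
position: [0.4965, 0.0406, 0.0555]
ee_rot: [0.728, 0.685, -0.001, -0.001]
ft_force: [-14.0, -2.3, 32.1]
grip_width: 0.69
grasp_force: 46.6
clock: 6.87
position: [0.4972, 0.0407, 0.0557]
ee_rot: [0.728, 0.685, -0.001, -0.0]
ft_force: [-5.2, -0.9, 7.9]
grip_width: 0.694
grasp_force: 44.5
clock: 7.12
position: [0.4972, 0.0407, 0.0557]
ee_rot: [0.728, 0.685, -0.001, -0.0]
ft_force: [-5.9, -1.2, 8.4]
grip_width: 0.695
grasp_force: 44.5
clock: 7.53
position: [0.4979, 0.0407, 0.0556]
ee_rot: [0.728, 0.685, 0.0, 0.0]
ft_force: [-0.0, -1.0, -0.3]
grip_width: 0.998
grasp_force: 0.0
```

```bash

python3 -m crank '[[0,0,-0.04,0],[0,0,-0.1,0],[0,0,-0.17,0],[0,0,-0.23,0],[0,0,-0.26,0]]'
python3 -m crank '[[-0.08,0.01,0,0],[-0.16,0.02,0,0],[-0.24,0.03,0,0],[-0.3,0.04,0,0],[-0.316,0.041,0,0]]'
python3 -m crank '[[0,0,0.06,0],[0,0,0.13,0],[0,0,0.19,0],[0,0,0.24,0],[0,0,0.26,0]]'
python3 -m crank '[[0,0,0,0],[0,0,0,0],[0,0,0,0],[0,0,0,0],[0,0,0,0]]' -1 40
python3 -m crank '[[0,0,0,0],[0,0,0,0],[0,0,0,0],[0,0,0,0],[0,0,0,0]]'
python3 -c "
from h import *
snap('wrist','w3.png')"
```

```text
clock: 7.95
position: [0.499, 0.0409, 0.1625]
ee_rot: [0.728, 0.685, 0.001, 0.001]
ft_force: [0.5, -0.8, -0.1]
grip_width: 0.998
grasp_force: 0.0
clock: 8.37
position: [0.5061, -0.0915, 0.1588]
ee_rot: [0.73, 0.683, -0.001, 0.0]
ft_force: [-0.9, -1.2, -0.1]
grip_width: 0.998
grasp_force: 0.0
clock: 8.78
position: [0.5046, -0.0858, 0.0526]
ee_rot: [0.728, 0.685, -0.001, -0.002]
ft_force: [-0.4, 0.0, 0.7]
grip_width: 0.999
grasp_force: 0.0
clock: 9.2
position: [0.507, -0.0863, 0.0569]
ee_rot: [0.728, 0.685, 0.0, 0.001]
ft_force: [-3.1, 1.8, 6.7]
grip_width: 0.692
grasp_force: 43.7
clock: 9.62
position: [0.507, -0.0863, 0.0569]
ee_rot: [0.728, 0.685, 0.0, 0.001]
ft_force: [-4.0, 2.5, 7.4]
grip_width: 0.692
grasp_force: 43.8
```

View pics/w3.png

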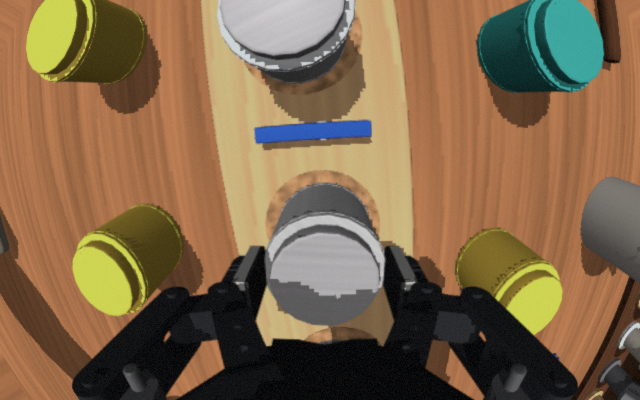

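The left tin is back upright on its roundel, at about (290,30). The peg at (313,131) is untouched, and the middle tin is gripped at (325,270). I lift and weigh it.

```bash

python3 -m crank '[[0,0,-0.02,0],[0,0,-0.05,0],[0,0,-0.08,0],[0,0,-0.11,0],[0,0,-0.125,0]]'
for i in 1 2 3 4; do python3 -m crank '[[0,0,0,0],[0,0,0,0],[0,0,0,0]]'; done
```

```text
clock: 10.08
position: [0.5075, -0.0867, 0.1082]
ee_rot: [0.728, 0.685, 0.001, 0.001]
ft_force: [0.7, -0.0, -3.3]
grip_width: 0.692
grasp_force: 43.9
clock: 10.33
position: [0.5061, -0.0866, 0.1052]
ee_rot: [0.728, 0.685, -0.0, -0.0]
ft_force: [0.2, 0.1, -4.0]
grip_width: 0.694
grasp_force: 43.9
clock: 10.58
position: [0.5062, -0.0864, 0.1052]
ee_rot: [0.728, 0.685, -0.0, -0.0]
ft_force: [0.5, 1.2, -3.4]
grip_width: 0.692
grasp_force: 43.9
clock: 10.83
position: [0.5065, -0.0865, 0.1056]
ee_rot: [0.728, 0.685, -0.0, -0.0]
ft_force: [-0.7, 0.1, -3.2]
grip_width: 0.688
grasp_force: 43.9
clock: 11.08
position: [0.5065, -0.0865, 0.1057]
ee_rot: [0.728, 0.685, 0.0, 0.0]
ft_force: [-0.4, -0.2, -3.6]
grip_width: 0.691
grasp_force: 43.9
```

About 3.5 N (0.36 kg), so this is the full one. The third still has to be felt, so I set this one back gently and move on.

```bash

python3 -m crank '[[0,0,0.03,0],[0,0,0.06,0],[0,0,0.085,0],[0,0,0.1,0],[0,0,0.107,0]]'
python3 -m crank '[[0,0,0.004,0],[0,0,0.007,0],[0,0,0.01,0],[0,0,0.013,0],[0,0,0.015,0]]'
python3 -m crank '[[0,0,0,0],[0,0,0,0],[0,0,0,0]]'
python3 -m crank '[[0,0,0,0],[0,0,0,0],[0,0,0,0],[0,0,0,0],[0,0,0,0]]' 1
python3 -m crank '[[0,0,-0.04,0],[0,0,-0.1,0],[0,0,-0.17,0],[0,0,-0.23,0],[0,0,-0.26,0]]'
python3 -c "
from h import *
snap('wrist','w4.png')"
```

```text
clock: 11.5
position: [0.5054, -0.0863, 0.061]
ee_rot: [0.728, 0.685, -0.001, -0.001]
ft_force: [-0.2, -0.6, -3.9]
grip_width: 0.692
grasp_force: 43.9
clock: 11.92
position: [0.5067, -0.0866, 0.057]
ee_rot: [0.728, 0.685, 0.0, 0.0]
ft_force: [-2.5, 1.2, 2.4]
grip_width: 0.693
grasp_force: 44.7
clock: 12.17
position: [0.5066, -0.0866, 0.0571]
ee_rot: [0.728, 0.685, 0.0, 0.0]
ft_force: [-0.9, 0.9, -2.4]
grip_width: 0.691
grasp_force: 44.0
clock: 12.58
position: [0.5066, -0.0866, 0.057]
ee_rot: [0.728, 0.685, 0.0, 0.0]
ft_force: [0.2, 0.1, 0.1]
grip_width: 1.002
grasp_force: 0.0
clock: 13.0
position: [0.5077, -0.0865, 0.1639]
ee_rot: [0.728, 0.685, 0.001, 0.002]
ft_force: [0.7, -0.3, -0.2]
grip_width: 1.003
grasp_force: 0.0
```

View pics/w4.png

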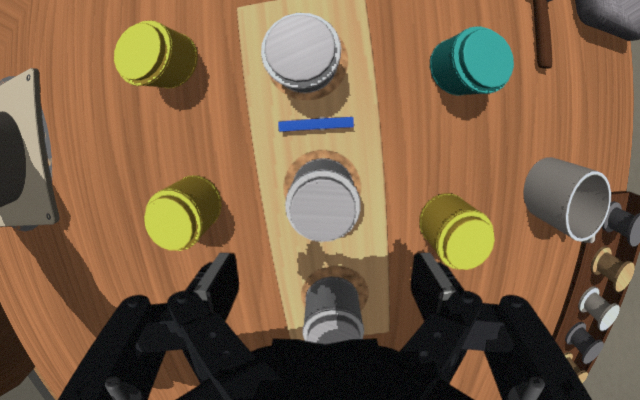

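Both set-back tins stand on their roundels at (302,50) and (323,205). The right tin is at (333,310).

```bash

python3 -m crank '[[-0.08,0.01,0,0],[-0.16,0.02,0,0],[-0.24,0.025,0,0],[-0.31,0.03,0,0],[-0.332,0.031,0,0]]'
python3 -m crank '[[0,0,0.06,0],[0,0,0.13,0],[0,0,0.19,0],[0,0,0.24,0],[0,0,0.262,0]]'
python3 -m crank '[[0,0,0,0],[0,0,0,0],[0,0,0,0],[0,0,0,0],[0,0,0,0]]' -1 40
python3 -m crank '[[0,0,0,0],[0,0,0,0],[0,0,0,0],[0,0,0,0],[0,0,0,0]]'
python3 -m crank '[[0,0,-0.02,0],[0,0,-0.05,0],[0,0,-0.08,0],[0,0,-0.11,0],[0,0,-0.125,0]]'
for i in 1 2 3 4; do python3 -m crank '[[0,0,0,0],[0,0,0,0],[0,0,0,0]]'; done
```

```text
clock: 13.47
position: [0.5094, -0.225, 0.1595]
ee_rot: [0.73, 0.683, -0.001, -0.0]
ft_force: [-1.7, -0.8, -0.1]
grip_width: 1.001
grasp_force: 0.0
clock: 13.88
position: [0.5089, -0.2187, 0.0526]
ee_rot: [0.728, 0.685, -0.001, -0.002]
ft_force: [-0.8, -0.3, -0.1]
grip_width: 1.004
grasp_force: 0.0
clock: 14.3
position: [0.5117, -0.2199, 0.0574]
ee_rot: [0.728, 0.685, 0.0, 0.001]
ft_force: [-0.1, 0.8, 3.7]
grip_width: 0.69
grasp_force: 43.7
clock: 14.72
position: [0.5117, -0.2199, 0.0573]
ee_rot: [0.728, 0.685, 0.0, 0.001]
ft_force: [-0.2, 2.0, 7.1]
grip_width: 0.688
grasp_force: 44.3
clock: 15.13
position: [0.5116, -0.2202, 0.1086]
ee_rot: [0.728, 0.685, 0.0, 0.001]
ft_force: [0.3, -0.9, -1.8]
grip_width: 0.688
grasp_force: 43.3
clock: 15.38
position: [0.5104, -0.2198, 0.1056]
ee_rot: [0.728, 0.685, -0.0, -0.0]
ft_force: [-0.5, -0.1, -2.4]
grip_width: 0.691
grasp_force: 43.3
clock: 15.63
position: [0.5105, -0.2197, 0.1056]
ee_rot: [0.728, 0.685, -0.0, -0.0]
ft_force: [0.5, -0.5, -2.6]
grip_width: 0.688
grasp_force: 43.3
clock: 15.88
position: [0.5107, -0.2198, 0.106]
ee_rot: [0.728, 0.685, -0.0, -0.0]
ft_force: [0.7, -0.5, -2.1]
grip_width: 0.69
grasp_force: 43.3
clock: 16.13
position: [0.5107, -0.2198, 0.1061]
ee_rot: [0.728, 0.685, 0.0, 0.0]
ft_force: [0.1, -0.2, -1.7]
grip_width: 0.694
grasp_force: 43.3
```

About 2.1 N, so it is light and the middle tin is the full one. I set this one back and go pick up the middle tin.

```bash

python3 -m crank '[[0,0,0.03,0],[0,0,0.06,0],[0,0,0.085,0],[0,0,0.1,0],[0,0,0.107,0]]'
python3 -m crank '[[0,0,0.004,0],[0,0,0.007,0],[0,0,0.01,0],[0,0,0.013,0],[0,0,0.015,0]]'
python3 -m crank '[[0,0,0,0],[0,0,0,0],[0,0,0,0]]'
python3 -m crank '[[0,0,0,0],[0,0,0,0],[0,0,0,0],[0,0,0,0],[0,0,0,0]]' 1
python3 -m crank '[[0,0,-0.04,0],[0,0,-0.1,0],[0,0,-0.17,0],[0,0,-0.23,0],[0,0,-0.26,0]]'
python3 -m crank '[[0.08,-0.01,0,0],[0.16,-0.02,0,0],[0.24,-0.025,0,0],[0.31,-0.03,0,0],[0.332,-0.031,0,0]]'
python3 -m crank '[[0,0,0.06,0],[0,0,0.13,0],[0,0,0.19,0],[0,0,0.24,0],[0,0,0.261,0]]'
python3 -m crank '[[0,0,0,0],[0,0,0,0],[0,0,0,0],[0,0,0,0],[0,0,0,0]]' -1 40
python3 -m crank '[[0,0,0,0],[0,0,0,0],[0,0,0,0],[0,0,0,0],[0,0,0,0]]'
python3 -c "
from h import *
snap('top','t2.png')
i=cv2.imread('pics/t2.png')[130:290,190:430]
cv2.imwrite('pics/t2c.png',cv2.resize(i,None,fx=3.3333,fy=3.3333,interpolation=cv2.INTER_CUBIC))"
```

```text
clock: 16.55
position: [0.5098, -0.2194, 0.0613]
ee_rot: [0.728, 0.685, -0.0, -0.001]
ft_force: [-0.2, 0.4, -0.7]
grip_width: 0.687
grasp_force: 43.3
clock: 16.97
position: [0.5109, -0.2199, 0.0575]
ee_rot: [0.728, 0.685, 0.0, 0.0]
ft_force: [-1.0, 1.5, 4.2]
grip_width: 0.69
grasp_force: 43.8
clock: 17.22
position: [0.5109, -0.2198, 0.0575]
ee_rot: [0.728, 0.685, 0.0, 0.0]
ft_force: [0.1, 0.3, 0.0]
grip_width: 0.688
grasp_force: 43.5
clock: 17.63
position: [0.5108, -0.2199, 0.0574]
ee_rot: [0.728, 0.685, 0.0, 0.0]
ft_force: [-0.5, 0.2, 0.3]
grip_width: 0.999
grasp_force: 0.0
clock: 18.05
position: [0.5119, -0.2201, 0.1644]
ee_rot: [0.728, 0.685, 0.001, 0.002]
ft_force: [0.4, -0.1, -0.0]
grip_width: 1.004
grasp_force: 0.0
clock: 18.47
position: [0.5062, -0.0816, 0.1611]
ee_rot: [0.727, 0.687, 0.0, -0.0]
ft_force: [0.1, 0.6, -0.7]
grip_width: 1.005
grasp_force: 0.0
clock: 18.88
position: [0.5046, -0.0867, 0.0538]
ee_rot: [0.728, 0.685, -0.001, -0.002]
ft_force: [-1.1, -0.3, 0.4]
grip_width: 1.001
grasp_force: 0.0
clock: 19.3
position: [0.5069, -0.0866, 0.0582]
ee_rot: [0.728, 0.685, 0.0, 0.001]
ft_force: [-5.4, 0.3, 7.0]
grip_width: 0.687
grasp_force: 42.8
clock: 19.72
position: [0.5069, -0.0866, 0.0581]
ee_rot: [0.728, 0.685, 0.0, 0.001]
ft_force: [-3.8, 0.5, 7.7]
grip_width: 0.684
grasp_force: 42.9
```

View pics/t2c.png

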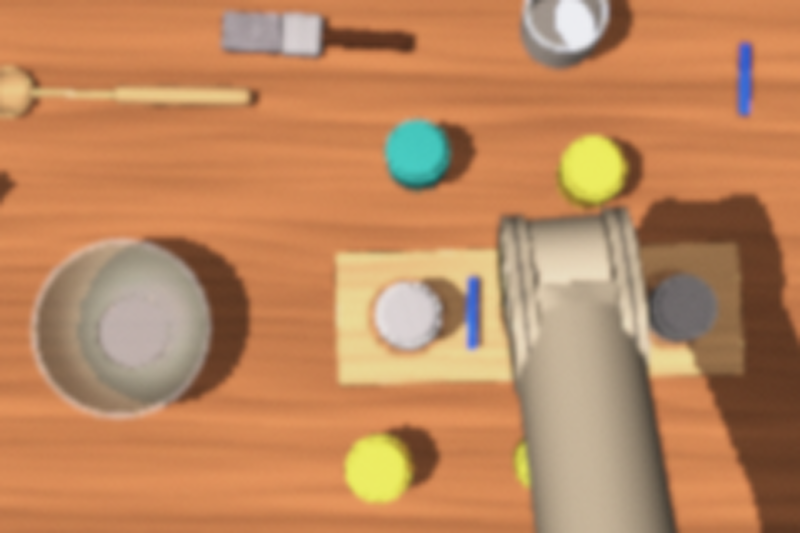

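The left and right tins are back in place at (408,315) and (683,307), the pegs and decoys are unmoved, and the bowl rim centre is at (121,328). I lift the full tin well clear and carry it over the bowl.

```bash

python3 -m crank '[[0,0,-0.02,0],[0,0,-0.06,0],[0,0,-0.11,0],[0,0,-0.17,0],[0,0,-0.23,0]]' - 45
python3 -m crank '[[0,0,-0.06,0],[0,0,-0.11,0],[0,0,-0.16,0],[0,0,-0.19,0],[0,0,-0.2,0]]'
python3 -m crank '[[0.03,-0.004,0,0],[0.08,-0.01,0,0],[0.14,-0.018,0,0],[0.2,-0.026,0,0],[0.26,-0.034,0,0]]'
python3 -m crank '[[0.06,-0.008,0,0],[0.12,-0.016,0,0],[0.18,-0.024,0,0],[0.24,-0.032,0,0],[0.3,-0.04,0,0]]'
python3 -m crank '[[0.06,-0.008,0,0],[0.12,-0.016,0,0],[0.18,-0.024,0,0],[0.24,-0.032,0,0],[0.29,-0.038,0,0]]'
python3 -m crank '[[0.04,-0.005,0,0],[0.07,-0.01,0,0],[0.1,-0.013,0,0],[0.125,-0.016,0,0],[0.138,-0.018,0,0]]'
for i in 1 2; do python3 -m crank '[[0,0,0,0],[0,0,0,0],[0,0,0,0],[0,0,0,0],[0,0,0,0]]'; done
python3 -c "
from h import *
snap('wrist','w5.png')"
```

```text
clock: 20.18
position: [0.5063, -0.0864, 0.1504]
ee_rot: [0.728, 0.685, 0.0, 0.0]
ft_force: [1.6, -0.1, -3.1]
grip_width: 0.683
grasp_force: 49.0
clock: 20.6
position: [0.5074, -0.0866, 0.2313]
ee_rot: [0.728, 0.685, 0.001, 0.002]
ft_force: [-0.4, 0.1, -4.2]
grip_width: 0.678
grasp_force: 49.2
clock: 21.02
position: [0.4982, 0.0199, 0.2275]
ee_rot: [0.728, 0.685, -0.001, -0.001]
ft_force: [0.0, 0.9, -4.0]
grip_width: 0.68
grasp_force: 49.0
clock: 21.43
position: [0.4894, 0.1406, 0.2276]
ee_rot: [0.728, 0.685, -0.001, -0.0]
ft_force: [0.4, 0.1, -3.4]
grip_width: 0.681
grasp_force: 49.0
clock: 21.85
position: [0.4809, 0.2578, 0.2276]
ee_rot: [0.728, 0.686, -0.001, -0.001]
ft_force: [0.1, -0.2, -3.4]
grip_width: 0.678
grasp_force: 48.9
clock: 22.27
position: [0.4774, 0.3127, 0.2279]
ee_rot: [0.728, 0.686, -0.001, -0.001]
ft_force: [-0.2, -0.1, -3.9]
grip_width: 0.679
grasp_force: 48.9
clock: 22.68
position: [0.479, 0.3104, 0.2288]
ee_rot: [0.729, 0.685, -0.0, 0.0]
ft_force: [0.2, -1.2, -3.5]
grip_width: 0.678
grasp_force: 49.1
clock: 23.1
position: [0.4787, 0.3111, 0.2289]
ee_rot: [0.728, 0.685, 0.0, 0.0]
ft_force: [1.0, -1.2, -4.2]
grip_width: 0.679
grasp_force: 49.1
```

View pics/w5.png

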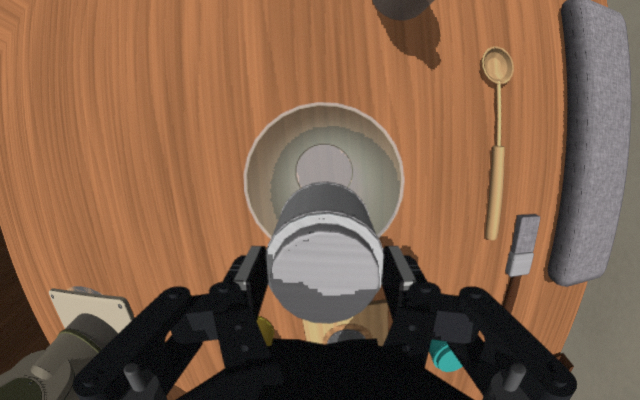

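The tin is upright in the grip, aligned with the bowl (centre x 324, tin x 325), with its underside about 108 mm above the rim. The robot is still, so I hand in.

```bash
python3 -c "
from workcell import manip
print(manip.hand_in())"
```

```text
the job is handed in; nothing more can be done
None
```

I lifted all three tins from left to right; the middle one was the full tin (about 3.5 N, against 1.6 N and 2.1 N), and the arm is now holding it still and upright, centred about 11 cm above the bowl's rim, with the other two back on their roundels; the job is handed in.

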